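# Lock the sample box into its carrying cradle

## Robot

A 6-joint arm with a two-finger parallel gripper is mounted at the origin on the work surface. World frame = base frame: x ahead of the robot, y to its left, z up, the work surface at z = 0. Lengths are in mm, angles in rad, forces in N, time in s.
With the tool pointing down it reaches from about 300 to 775 mm from the base axis. Payload 14.6 kg.
Tool frame: the origin (TCP) lies between the finger pads; the fingertips stand 19 mm ahead of it and the grasp point (between the pads) is the TCP; z points along the fingers, y is the line along which they close (so a half turn about z gives the same grasp; the last joint's range is limited). The gripper opens to 94 mm and grips with 3 to 60 N. Pads are 16 mm wide; open, the fingers measure 119 mm over their backs; the gripper's body (75 mm by 177 mm) begins 78 mm behind the grasp point.
Start: joints at [1.198, 0.3, 1.521, -0, 1.321, -0.067], TCP at [165.578, 524.474, 224.446] pointing down, gripper open.
Joint ranges: [-3.03, 3.03], [-0.79, 2.21], [0.23, 2.52], [-1.04, 4.18], [0, 3.07], [-2.55, 2.55]. Speed limits (rad/s): [2.22, 2.22, 2.57, 3.14, 3.14, 3.14].

## Interface

Orientations are given as [roll, pitch, yaw] about the fixed x, y, z axes, in that order (R = Rz(yaw) Ry(pitch) Rx(roll)).
In Python, from cell import monitor, imaging, job, find_in, trace gives the robot as it stands. The module is installed in compiled form; this text tells all that it offers.
- The arm moves only by the tool arm_command, never from a script. Its argument "steps" is a list of rows, each a list of 5 numbers: the opening, from 0 (shut) to 1 (fully open), then the shift along the tool's x, y, z in mm, then the turn about the tool's z in degrees. In form: [[gripper, dx, dy, dz, turn], ...]. A call has 1 to 20 rows; each row is the pose to reach, as a shift and turn from the pose commanded when the call began, along the tool's axes at that moment; what a row does not reach only later rows make up. A row lasts 1/8 s, in which the tool goes at most 62.5 mm and 10.7 degrees, less where a joint would pass 70% of its speed; a pose out of reach is approached as far as the arm can. A call with a gripper value outside its range is refused whole. The fingers move at their own pace and stop on an object; "force" is the grip in N (left out, the last holds). Time passes only in rows, so rows that repeat a pose let the fingers close. It gives the time, the measured TCP pose, the force, the opening and the grip force at its end, in the units of the state.
- monitor.read_state(): the state, without advancing time (a new reading comes with each control period).
- imaging.camera(name): name is "scene" or "top"; returns a dict with "img" (400x640x3 uint8, red, green, blue), "mtx" (3x3 intrinsics, pixels), "view" (4x4, takes a point from world to camera coordinates). Camera axes: x right, y down, z forward; pixel columns grow to the right and rows downward; lengths in mm; the calibration is good to about 2 mm. A picture is of the moment at which its call begins. There is no depth.
- job.sign_off(): hands the job in; it is judged then, once.
Trained networks look in a picture, given as the dict that the camera call returned (one of the last four; its "shot" number tells which), for a name from the list of things; names that differ only in an ending like _2 or _b are one class to them, and where a whole thing is asked for, a point or a joint stands for the part that bears it (a point fixed in the world has none). Each returns a list of dicts, best first, with "p" (0 to 1); they miss things now and then, are a little off and sometimes report something else, mostly with a low value. They report only what shows in the picture. A call takes as long as a camera call.
- find_in(picture, target): "rect" ([centre column, centre row, width, height] in pixels, round what is visible of it).
- trace(picture, target): "region" (400x640 bool, what is visible of it) and "rect" ([centre column, centre row, width, height] in pixels, round what is visible of it).
The state is a dict: "clock": time; "joints": joint angles; "qd": joint speeds; "effort": joint torques, N m; "eef_pos": TCP position; "eef_rot": TCP orientation; "wrist_force": force on the tool from outside, world axes, zero at the start; "moment": the same for the moment, N m; "finger_gap": finger opening in mm; "finger_force": force on a finger pad.
Only numpy, scipy, OpenCV 4.12 (cv2) and the standard library are available. Lean on these libraries where they do the work, as an engineer would, in place of code of your own. Each camera call takes 0.05 s, during which the arm holds its last target. There are 200 camera calls.

## Task

Pick up the oblong steel sample box by its handle, set it on the front plate of the carrying cradle and slide it in under the hinged catch, so that the box's own edge lifts the catch and the catch drops shut behind it. Leave the box let go and flat inside the cradle with the catch fully down, and leave the round tin where it stands.

Things in the scene. Friction and masses are not known exactly. Their poses are not given: they have to be found in the camera images.
- box_grip (a point): Loose oblong steel sample box, 84 (its x) x 64 x 40 mm, 0.4 kg, standing on the table; both ways round alike. On its lid a fixed upright T handle: crossbar 44 mm long (along y), 12 mm thick (along x), 14 mm tall, on a central post 16 (y) x 12 (x) mm. This point: centre of the crossbar, 96 mm above the box's underside, 56 mm above its lid. Pinched along x it is held level.
- tin_grip (a point): Loose round steel tin, 74 mm in diameter, 40 mm tall, with the same handle as the box, standing on the table. This point: centre of its crossbar, 96 mm above its underside. Not wanted: leave it.
- cradle: Fixed cradle. Origin: centre of the underside of its slick white plastic plate, 228 (x) x 140 x 10 mm. Box goes in along +x, length along x, at y = 0: flared guides from x = -64, rails 76 mm apart and 22 mm tall from -16 to the end stop at x = 106. Box centre: -80 in front of the catch, 64 against the stop. Tabs at the far end, underside 62 mm above the origin, bar entry from above.
- catch (a joint): Gravity catch, rad: 0 down, 0.7 highest, 0.09 kg. Hinge along cradle y, at x = 88, y = 53, z = 30 mm. Its nose hangs in the lane at y = 17 to 38: ramp from x = -34, z = 54 down to x = 2, z = 40; blunt rear face x = 12; top z = 58. A box pushed in lifts it (about 2 N) to about 0.13, it rides on the lid and falls once the box centre is past x = 54 mm.

How it is judged (in metres and radians):
On the way:
1. the box's edge lifts the catch (value of joint catch above 0.07 rad and contact force between box and catch above 0.05 N), for 0.1 s.
At the end, for the whole second after the job is handed in: The box is at rest flat on the cradle's floor between the rails, its centre 49 to 70 mm along the cradle's x and within 15 mm of the middle line, in line with it to 10 degrees and level to 5 degrees, the catch down behind it (below 0.04 rad), and the round tin within 40 mm of its start (x of box_grip in the frame of cradle between 0.049 and 0.07 m and y of box_grip in the frame of cradle between -0.015 and 0.015 m and z of box_grip in the frame of cradle below 0.111 m and angle between box_grip's own z axis and vertical below 0.1 rad and angle between the x axis of box_grip and the x axis of cradle, either way round below 0.18 rad and value of joint catch below 0.04 rad and linear speed of box below 0.02 m/s and distance of tin_grip from where it was at the start of the episode below 0.04 m); the robot touches nothing.
It fails at once if the round tin is moved more than 40 mm or knocked over (distance of tin_grip from where it was at the start of the episode above 0.04 m).
It also fails if it takes over 48 s, if anything falls off the work surface, if the arm or the gripper's body presses on something with over 40 N, if the wrist force passes 120 N, or if a joint passes its speed limit or range.

## Working session

There is one attempt and no reset: what is moved stays moved. The work goes in short steps, Python scripts to look and compute and a tool call to move; the robot and the scene stay as the last step left them, time stands still between calls to the robot, and variables do not carry over. Pictures are saved under pics/ and viewed, at most 10 in all, crops included, and the job is handed in when it is done.

Besides the shell and the picture viewer there is one more tool, called after ">>>" by a JSON object that holds its "op" and its "data", one argument or row to a line. arm_command: Moves the arm, as the interface text tells. Its arguments: {"type":"object","properties":{"steps":{"type":"array","items":{"type":"array","items":{"type":"number"}}},"force":{"type":"number"}},"required":["steps"]}

```bash
mkdir -p pics
cat > h.py <<'E'
import numpy as np, cv2
from cell import monitor, imaging, job, find_in, trace
def ray(c,u,v):
    V=np.array(c["view"]);K=np.array(c["mtx"]);R=V[:3,:3];o=-R.T@V[:3,3]
    return o,R.T@np.linalg.solve(K,[u,v,1.])
def atz(c,u,v,z):
    o,d=ray(c,u,v);return (o+d*(z-o[2])/d[2])
def proj(c,P):
    V=np.array(c["view"]);K=np.array(c["mtx"]);p=np.atleast_2d(P)@V[:3,:3].T+V[:3,3];q=p@K.T;return q[:,:2]/q[:,2:]
def save(c,n): cv2.imwrite("pics/"+n,c["img"][:,:,::-1])
E
python3 - <<'E'
from h import *
s=monitor.read_state();print(s["clock"],s["eef_pos"],s["eef_rot"])
C={n:imaging.camera(n) for n in("scene","top")}
for n,c in C.items():
    o,_=ray(c,0,0);print(n,o.round())
    for t in("box_grip","tin_grip","cradle","catch"):
        for r in trace(c,t)[:2]:
            m=r["region"].astype(np.uint8);ys,xs=np.nonzero(m)
            print(n,t,round(r["p"],2),np.round(r["rect"]),m.sum(),cv2.minAreaRect(np.c_[xs,ys].astype(np.float32)))
cv2.imwrite("pics/a.png",cv2.resize(np.vstack([C["scene"]["img"],C["top"]["img"]])[:,:,::-1],(480,600)))
save(C["top"],"top.png");save(C["scene"],"scene.png")
E
```

```text
0.0 [165.49379754 524.25501372 223.87452235] [-3.14040439e+00 -1.15110501e-04  2.83579405e+00]
scene [1035.  143.  890.]
scene box_grip 0.66 [186. 212.  54.  55.] 1566 ((180.9180450439453, 205.62350463867188), (49.85797119140625, 42.74236297607422), 43.02506637573242)
scene box_grip 0.25 [418. 274.  22.  70.] 522 ((418.615478515625, 273.8927917480469), (19.694761276245117, 68.11547088623047), 4.864514350891113)
scene tin_grip 0.59 [270. 178.  31.  48.] 1148 ((267.7764587402344, 177.00588989257812), (36.010459899902344, 41.54219055175781), 12.528807640075684)
scene cradle 0.71 [400. 265. 116. 118.] 7302 ((400.8982849121094, 261.09405517578125), (74.74121856689453, 104.70780181884766), 28.810794830322266)
scene catch 0.98 [418. 275.  25.  69.] 476 ((418.7666320800781, 274.24566650390625), (19.61051368713379, 66.90135192871094), 3.7313973903656006)
top [ 509.  -22. 1125.]
top box_grip 0.6 [442. 162.  42.  48.] 1352 ((441.86572265625, 160.75082397460938), (34.338077545166016, 42.182979583740234), 21.447736740112305)
top tin_grip 0.67 [382. 223.  36.  35.] 953 ((382.5, 222.5), (33.0, 35.0), 90.0)
top cradle 0.63 [232. 192.  81. 106.] 6541 ((232.38084411621094, 188.46664428710938), (63.608341217041016, 106.53105163574219), 9.926244735717773)
top catch 0.95 [213. 171.  25.  60.] 391 ((210.79232788085938, 171.9859619140625), (58.955322265625, 16.555946350097656), 79.82449340820312)
```

View pics/top.png

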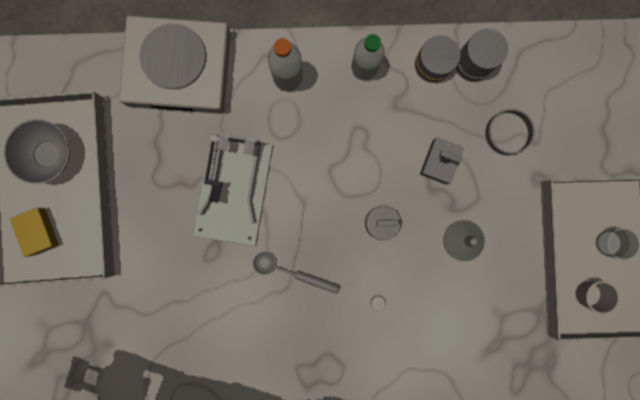

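View pics/scene.png

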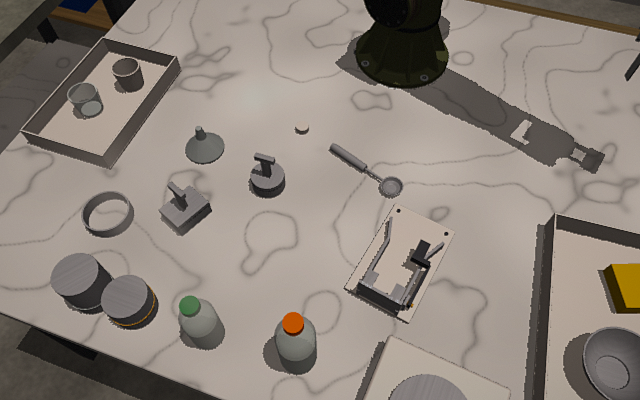

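The top view shows the box at about (442,162), turned about 20°, the tin at (383,222), and the cradle at (232,190) with its entry end at the bottom and tabs at the top. I'll fit the poses to the silhouettes and zoom in on the cradle and box.

```bash
cat >> h.py <<'E'
def cub(x0,x1,y0,y1,z0,z1): return np.array([[x,y,z] for x in(x0,x1) for y in(y0,y1) for z in(z0,z1)],float)
BOX=[cub(-42,42,-32,32,0,40),cub(-6,6,-8,8,40,89),cub(-6,6,-22,22,89,103)]
CR=[cub(-114,114,-70,70,0,10)]
def place(P,x,y,a,z=0):
    c,s=np.cos(a),np.sin(a);return P@np.array([[c,s,0],[-s,c,0],[0,0,1]])+[x,y,z]
def mask(c,parts,p,S=4):
    m=np.zeros((400*S,640*S),np.uint8)
    for P in parts: cv2.fillConvexPoly(m,cv2.convexHull(((proj(c,place(P,*p))+.5)*S).astype(np.int32)),1)
    return m
def fit(cs,regs,parts,p0):
    from scipy.optimize import minimize
    big=[cv2.resize(r.astype(np.uint8),None,fx=4,fy=4,interpolation=cv2.INTER_NEAREST) for r in regs]
    def f(q):
        t=0
        for c,b in zip(cs,big):
            m=mask(c,parts,(q[0],q[1],q[2]/50));t+=1-(m&b).sum()/(m|b).sum()
        return t
    best=None
    for p in p0:
        p=np.array([p[0],p[1],p[2]*50]);r=minimize(f,p,method="Nelder-Mead",options=dict(initial_simplex=p+np.array([[0,0,0],[10,0,0],[0,10,0],[0,0,8]]),maxfev=120))
        if best is None or r.fun<best.fun: best=r
    return best.x[0],best.x[1],best.x[2]/50,best.fun
E
python3 - <<'E'
from h import *
cs=[imaging.camera(n) for n in("scene","top")]
rb=[trace(c,"box_grip")[0]["region"] for c in cs];rc=[trace(c,"cradle")[0]["region"] for c in cs]
b0=atz(cs[1],442,163,30);c0=atz(cs[1],233,190,5)
B=fit(cs,rb,BOX,[(b0[0],b0[1],a) for a in(-.4,1.17)]);print("box",B)
C=fit(cs,rc,CR,[(c0[0],c0[1],a) for a in(-.15,.15)]);print("cradle all",C)
for r in trace(cs[1],"tin_grip")[:1]:print("tin",atz(cs[1],*r["rect"][:2],40))
out=[]
for c,w in((cs[1],((190,125),(415,125))),(cs[0],((340,190),(140,155)))):
    im=cv2.resize(c["img"][:,:,::-1],None,fx=4,fy=4,interpolation=cv2.INTER_CUBIC)
    for parts,p in((BOX,B),(CR,C)):
        for P in parts:
            cv2.polylines(im,[cv2.convexHull(((proj(c,place(P,*p[:3]))+.5)*4).astype(np.int32))],True,(0,255,0),1)
    row=[]
    for (u,v),ww in zip(w,(118,80)): row.append(im[v*4:v*4+540,u*4:u*4+ww*4])
    out.append(np.hstack(row))
cv2.imwrite("pics/fit.png",cv2.resize(np.hstack(out),None,fx=.5,fy=.5)); cv2.imwrite("pics/fit_t.png",out[0]);cv2.imwrite("pics/fit_s.png",out[1])
E
```

```text
box (np.float64(639.561407410818), np.float64(-305.43344145479506), np.float64(-0.4109858498006321), np.float64(0.12840728306566263))
cradle all (np.float64(590.4789187837252), np.float64(154.5010667891509), np.float64(-0.19537593902206205), np.float64(0.06216058547209036))
tin [ 508.56713797 -167.72385036   40.        ]
```

View pics/fit_t.png

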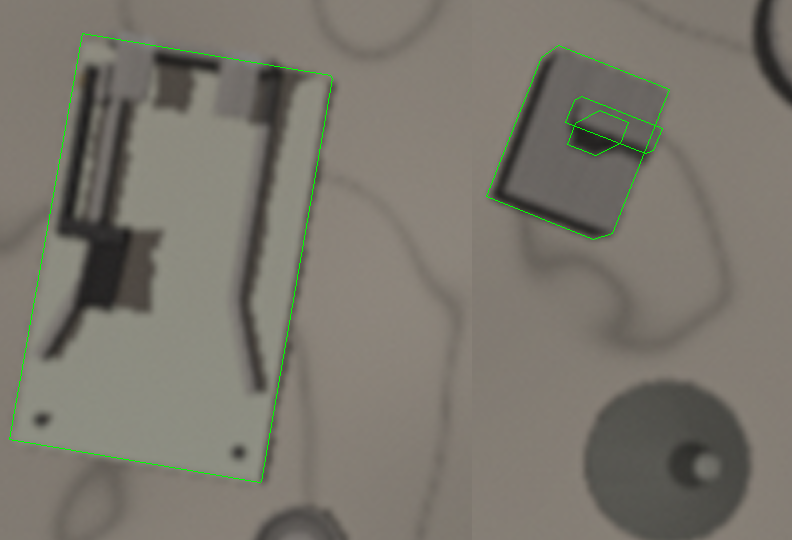

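View pics/fit_s.png

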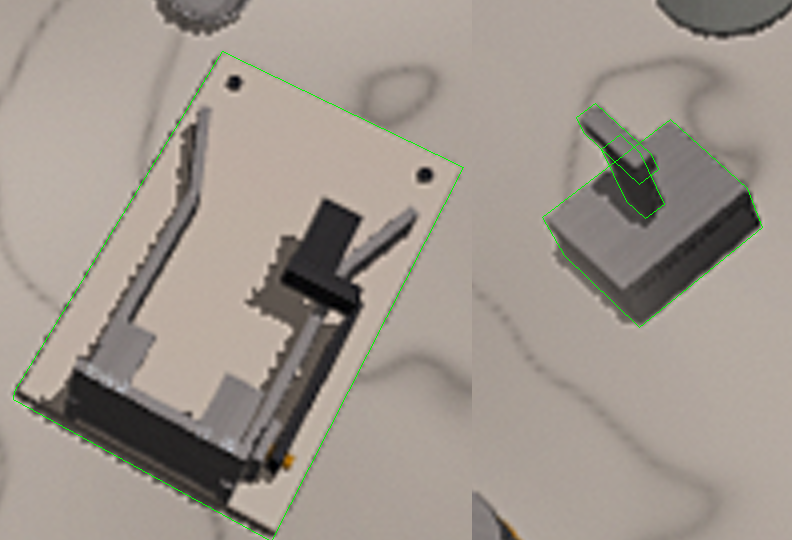

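The box and cradle fits match both pictures closely: box at (640,-305) yaw -0.411, cradle at (590,155) yaw -0.195. Now I'll move above the handle.

>>> {"op": "arm_command", "data": {
  "steps": [
    [1,-702,-649,0,96],
    [1,-702,-649,0,96],
    [1,-702,-649,0,96],
    [1,-702,-649,0,96],
    [1,-702,-649,0,96],
    [1,-702,-649,0,96],
    [1,-702,-649,0,96],
    [1,-702,-649,0,96],
    [1,-702,-649,0,96],
    [1,-702,-649,0,96],
    [1,-702,-649,0,96],
    [1,-702,-649,0,96],
    [1,-702,-649,0,96],
    [1,-702,-649,0,96],
    [1,-702,-649,0,96],
    [1,-702,-649,0,96],
    [1,-702,-649,0,96],
    [1,-702,-649,0,96],
    [1,-702,-649,20,96],
    [1,-702,-649,40,96]
  ],
  "force": 30
}}

```text
clock: 3.35
eef_pos: [639.6, -304.5, 185.0]
eef_rot: [3.14, 0.0, 1.161]
wrist_force: [0.4, -0.4, 0.2]
finger_gap: 93.7
finger_force: 0.0
```

>>> {"op": "arm_command", "data": {
  "steps": [
    [1,0,0,40,0],
    [1,0,0,80,0],
    [1,0,0,88,0],
    [1,0,0,88,0],
    [0,0,0,88,0],
    [0,0,0,88,0],
    [0,0,0,88,0],
    [0,0,0,88,0],
    [0,0,0,88,0],
    [0,0,0,88,0],
    [0,0,0,88,0],
    [0,0,0,88,0],
    [0,0,0,88,0],
    [0,0,0,88,0]
  ],
  "force": 40
}}

```text
clock: 5.1
eef_pos: [639.5, -305.7, 96.3]
eef_rot: [-3.141, -0.0, 1.16]
wrist_force: [-0.2, 0.7, 0.5]
finger_gap: 11.5
finger_force: 40.0
```

>>> {"op": "arm_command", "data": {
  "steps": [
    [0,0,0,-20,0],
    [0,0,0,-55,0],
    [0,0,0,-100,0],
    [0,0,0,-130,0],
    [0,40,-32,-130,-1],
    [0,85,-68,-130,-3],
    [0,130,-104,-130,-4],
    [0,175,-140,-130,-6],
    [0,220,-175,-130,-7],
    [0,265,-211,-130,-9],
    [0,310,-247,-130,-10],
    [0,350,-279,-130,-11],
    [0,375,-299,-130,-12],
    [0,385,-307,-130,-12.4],
    [0,385,-307,-130,-12.4],
    [0,385,-307,-110,-12.4],
    [0,385,-307,-74,-12.4],
    [0,385,-307,-54,-12.4],
    [0,385,-307,-54,-12.4],
    [0,385,-307,-54,-12.4]
  ]
}}

```text
clock: 7.6
eef_pos: [512.5, 169.3, 151.7]
eef_rot: [3.14, -0.001, 1.376]
wrist_force: [0.1, 0.8, -4.8]
finger_gap: 11.5
finger_force: 40.0
```

Run:
```python
from h import *
s=monitor.read_state();e=s["eef_pos"];print(s["clock"],e,s["eef_rot"],s["wrist_force"],s["finger_gap"])
cs=[imaging.camera(n) for n in("scene","top")]
a=s["eef_rot"][2]-np.pi/2
out=[]
for c,w in((cs[1],(170,125)),(cs[0],(330,130))):
    im=cv2.resize(c["img"][:,:,::-1],None,fx=4,fy=4,interpolation=cv2.INTER_CUBIC)
    for P in BOX[:1]+[cub(-114,114,-70,70,0,10)]*0: cv2.polylines(im,[cv2.convexHull(((proj(c,place(P,e[0],e[1],a,e[2]-96))+.5)*4).astype(np.int32))],True,(0,255,0),1)
    cv2.polylines(im,[cv2.convexHull(((proj(c,place(CR[0],590.5,154.5,-.195))+.5)*4).astype(np.int32))],True,(0,0,255),1)
    u,v=w;out.append(im[v*4:v*4+600,u*4:u*4+400])
cv2.imwrite("pics/hold.png",np.hstack(out))
```

```text
7.6 [512.5076096  169.26301807 151.65346706] [ 3.14016744e+00 -6.11320922e-04  1.37576841e+00] [ 0.14289608  0.814097   -4.75925893] 11.494330390213712
```

View pics/hold.png

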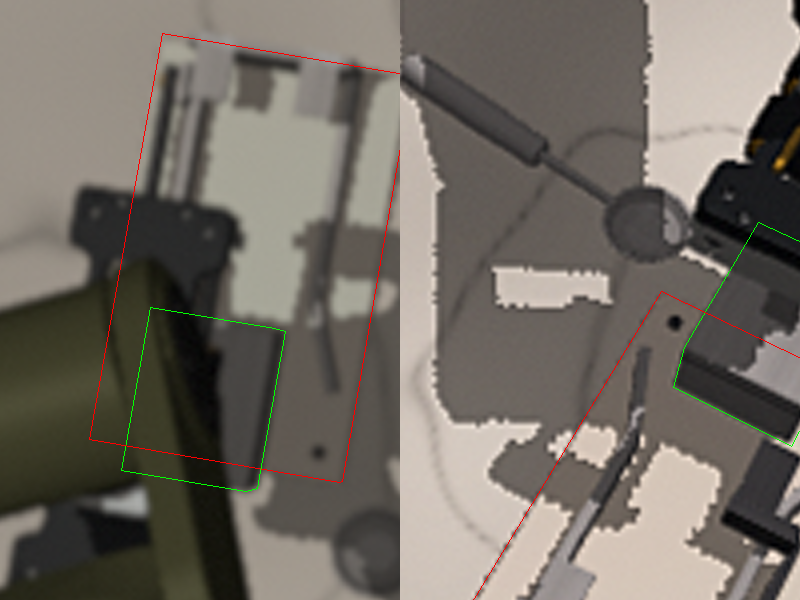

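The held box matches the predicted outline to about 1 mm in both views: right edge at about (283,330) in the left half, front edge at about (680,350) in the right half. It's square to the cradle at x=-79, so I'll set it down slightly further back.

>>> {"op": "arm_command", "data": {
  "steps": [
    [0,0,-5,0,0],
    [0,0,-5,20,0],
    [0,0,-5,36,0],
    [0,0,-5,41,0],
    [0,0,-5,43.5,0],
    [0,0,-5,45,0],
    [0,0,-5,45.5,0],
    [0,0,-5,45.5,0]
  ]
}}

```text
clock: 8.7
eef_pos: [507.5, 170.9, 106.5]
eef_rot: [3.14, -0.001, 1.377]
wrist_force: [-3.1, -1.5, 7.3]
finger_gap: 11.5
finger_force: 40.0
```

>>> {"op": "arm_command", "data": {
  "steps": [
    [0,0,5,-0.3,0],
    [0,0,10,-0.3,0],
    [0,0,15,-0.3,0],
    [0,0,20,-0.3,0],
    [0,0,25,-0.3,0],
    [0,0,30,-0.3,0],
    [0,0,36,-0.3,0],
    [0,0,42,-0.3,0],
    [0,0,48,-0.3,0],
    [0,0,54,-0.3,0],
    [0,0,60,-0.3,0],
    [0,0,66,-0.3,0],
    [0,0,72,-0.3,0],
    [0,0,78,-0.3,0],
    [0,0,84,-0.3,0],
    [0,0,84,-0.3,0]
  ]
}}

```text
clock: 10.7
eef_pos: [590.5, 154.7, 106.5]
eef_rot: [3.139, -0.001, 1.376]
wrist_force: [0.8, -0.4, 6.1]
finger_gap: 11.5
finger_force: 40.0
```

>>> {"op": "arm_command", "data": {
  "steps": [
    [0,0,6,0,0],
    [0,0,12,0,0],
    [0,0,18,0,0],
    [0,0,24,0,0],
    [0,0,30,0,0],
    [0,0,36,0,0],
    [0,0,42,0,0],
    [0,0,48,0,0],
    [0,0,53,0,0],
    [0,0,57,0,0],
    [0,0,60,0,0],
    [0,0,61,0,0],
    [0,0,61,0,0],
    [0,0,61,0,0]
  ]
}}

```text
clock: 12.45
eef_pos: [649.9, 143.0, 106.5]
eef_rot: [3.14, -0.001, 1.377]
wrist_force: [-1.9, 0.8, 6.4]
finger_gap: 11.5
finger_force: 40.0
```

Run:
```python
from h import *
s=monitor.read_state();e=s["eef_pos"];print(e,s["wrist_force"])
d=e[:2]-np.array([590.5,154.5]);print(d@[.981,-.194],d@[.194,.981])
cs=[imaging.camera(n) for n in("scene","top")]
out=[]
for c,(u,v) in((cs[1],(185,120)),(cs[0],(340,190))):
    im=cv2.resize(c["img"][:,:,::-1],None,fx=4,fy=4,interpolation=cv2.INTER_CUBIC)
    out.append(im[v*4:v*4+540,u*4:u*4+400])
cv2.imwrite("pics/in.png",np.hstack(out))
```

```text
[649.86156251 142.97027765 106.47752049] [-1.85362834  0.82284597  6.44191328]
60.47045895918338 0.20548550298627094
```

View pics/in.png

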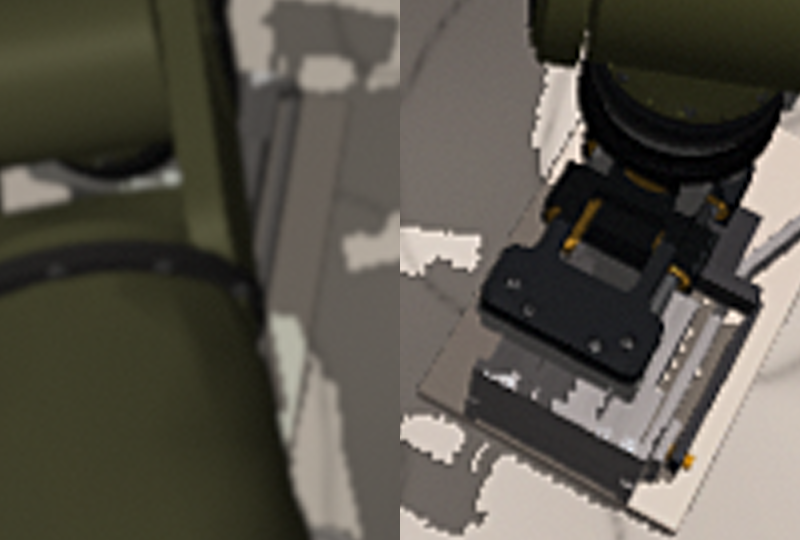

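The right half shows the box against the end stop, with the catch nose at about (735,275), apparently down. Next I'll let go, retreat and check.

>>> {"op": "arm_command", "data": {
  "steps": [
    [0.45,0,0,0,0],
    [0.45,0,0,0,0],
    [0.45,0,0,0,0],
    [0.45,0,0,0,0],
    [0.45,0,0,0,0],
    [0.45,0,0,-20,0],
    [0.45,0,0,-50,0],
    [0.45,0,0,-90,0],
    [0.45,0,0,-120,0],
    [0.45,50,-30,-120,0],
    [0.45,100,-60,-120,0],
    [0.45,150,-100,-120,0],
    [0.45,200,-140,-120,0],
    [0.45,250,-180,-120,0],
    [0.45,300,-220,-120,0],
    [0.45,300,-220,-120,0],
    [0.45,300,-220,-120,0]
  ]
}}

```text
clock: 14.68
eef_pos: [491.2, 479.5, 226.2]
eef_rot: [3.141, -0.001, 1.377]
wrist_force: [0.4, -0.6, -0.0]
finger_gap: 42.5
finger_force: 0.0
```

Run:
```python
from h import *
s=monitor.read_state();print(s["clock"],s["eef_pos"],s["wrist_force"])
cs=[imaging.camera(n) for n in("scene","top")]
out=[]
for c,(u,v) in((cs[1],(185,120)),(cs[0],(340,190))):
    im=cv2.resize(c["img"][:,:,::-1],None,fx=4,fy=4,interpolation=cv2.INTER_CUBIC)
    for P in BOX: cv2.polylines(im,[cv2.convexHull(((proj(c,place(P,649.9,143,-.195,10))+.5)*4).astype(np.int32))],True,(0,255,0),1)
    out.append(im[v*4:v*4+540,u*4:u*4+400])
for c in cs:
    for t in("tin_grip","catch"):
        r=trace(c,t)[0];print(t,np.round(r["rect"]))
cv2.imwrite("pics/end.png",np.hstack(out))
```

```text
14.675 [491.20782382 479.52871649 226.20905963] [ 0.40889017 -0.58751276 -0.03346457]
tin_grip [268. 177.  33.  48.]
catch [419. 274.  24.  67.]
tin_grip [382. 223.  38.  32.]
catch [214. 171.  19.  65.]
```

View pics/end.png

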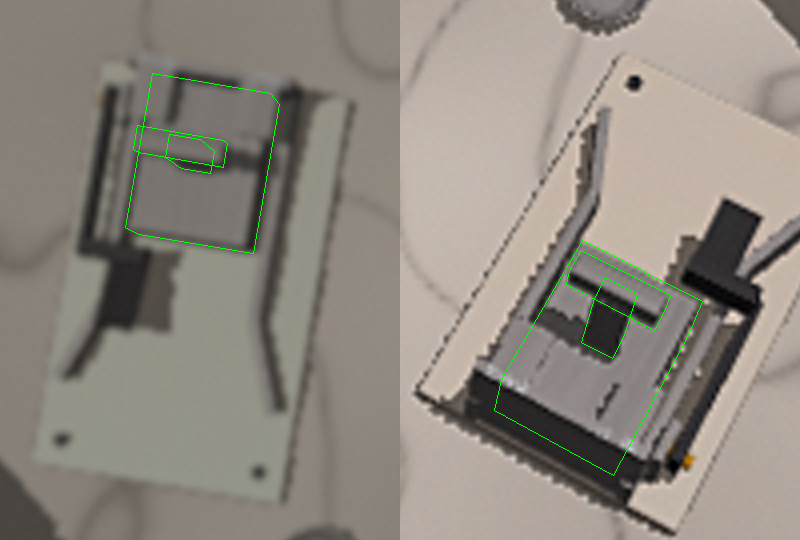

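The box outline matches its predicted place in the cradle, with the catch nose back at its starting pixels (726,248) and the tin unmoved.

```bash
python3 -c "
from cell import job
print(job.sign_off())"
```

```text
the job is handed in; nothing more can be done
None
```

I handed the job in at about 15 s: the box is flat and released in the cradle about 60 mm along its x, the catch is down behind it and the tin has not moved. The sign-off gave no verdict, and I saw the catch only before and after the slide, so its lift was not measured.

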